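# Put the mixed-up rack things back in their own dishes

### The arm

A 6-joint arm with a two-finger parallel gripper is mounted at the origin on the work surface. World frame = base frame: x ahead of the robot, y to its left, z up, the work surface at z = 0. Lengths are in m, angles in rad, forces in N, time in s.
With the tool pointing down it reaches from about 0.35 to 1 m from the base axis. Payload 7.1 kg.
Tool frame: the origin (TCP) lies on the centre line of the jaws, within the pads' length; the fingertips stand 14 mm ahead of it and the grasp point (between the pads) lies 5 mm behind it; z points along the fingers, y is the line along which they close (so a half turn about z gives the same grasp; the last joint's range is limited). The gripper opens to 85 mm and grips with 20 to 120 N. Pads are 22 mm wide; open, the fingers measure 114 mm over their backs; the gripper's body (76 mm by 85 mm) begins 54 mm behind the grasp point. The pads swing forward as they close: fully open they stand 13 mm farther back than shut.
Start: joints at [-1.355, 0.423, 1.63, -0, 1.089, -0.019], TCP at [0.145, -0.608, 0.219] pointing down, gripper open.
Joint ranges: [-3, 3], [-0.9, 2.11], [0.09, 2.58], [-1.31, 4.45], [0.11, 2.69], [-2.54, 2.54]. Speed limits (rad/s): [2.39, 2.39, 3.01, 3.14, 3.14, 3.14].

### API

Orientations are given as a unit quaternion [x, y, z, w].
In Python, from station import robot gives the robot as it stands.
- The arm moves only by the shell command python3 -m creep 'ROWS' [FORCE]. ROWS is JSON, a list of rows, each an object with "gripper": the opening, from -1 (shut) to 1 (fully open); "dp": the shift along the tool's x, y, z in units of 4 cm (1.0 is 4 cm), a list of three; "twist": the turn, a rotation vector about the tool's x, y, z in units of 45 degrees (1.0 is 45 degrees), a list of three. A call has exactly 5 rows; each row shifts and turns the commanded pose from where the row before left it, along the tool's axes as they then stand; what a row does not reach is not made up. A row lasts 1/8 s, in which the tool goes at most 62.5 mm and 10.7 degrees, less where a joint would pass 70% of its speed; a pose out of reach is approached as far as the arm can. A call with a number of a shift or a turn outside -1 to 1 is refused whole. A call with a gripper value outside its range is refused whole. The fingers move at their own pace and stop on an object; FORCE is the grip in N (left out, the last holds). Time passes only in rows, so rows that do not move let the fingers close, or fill a call up. It gives the time, the measured TCP pose, the force, the opening and the grip force at its end, in the units of the state.
- robot.get_state(): the state, without advancing time (a new reading comes with each control period).
- robot.grab_frame(name): name is "scene" or "top" or "wrist"; returns a dict with "color" (420x560x3 uint8, blue, green, red), "fx", "fy", "cx", "cy" (pixels), "distortion" ([k1, k2, p1, p2, k3] as OpenCV has them; the pictures are not rectified), "camera_from_world" (4x4, takes a point from world to camera coordinates). Camera axes: x right, y down, z forward; pixel columns grow to the right and rows downward; lengths in m; the calibration is good to about 2 mm. A picture is of the moment at which its call begins. There is no depth.
- robot.sign_off(): hands the job in; it is judged then, once.
The state is a dict: "clock": time; "joints": joint angles; "qvel": joint speeds; "effort": joint torques, N m; "ee_pos": TCP position; "tool_rot": TCP orientation; "force": force on the tool from outside, world axes, zero at the start; "torque": the same for the moment, N m; "gripper_width": finger opening in m; "grasp_force": force on a finger pad.
Only numpy, scipy, OpenCV 4.12 (cv2) and the standard library are available. Lean on these libraries where they do the work, as an engineer would, in place of code of your own. Each camera call takes 0.05 s, during which the arm holds its last target. There are 200 camera calls.

### The job

The three things on the rack's lower tier have been put back in each other's dishes: put the ear thermometer in the kidney dish, the probe cover dispenser in the rectangular tray and the pill jar in the round dish, each standing upright in the middle of its dish. The empty rubber mat is free for parking a thing on the way. Keep the things upright, set them down without dropping them, and leave the tongue spatula, the dropper bottle and the pulse oximeter where they are.

Things in the scene. Friction and masses are not known exactly. Their poses are not given: they have to be found in the camera images.
- thermometer_grip (a point): Ear thermometer upright in its weighted stand (one rigid thing): 96 mm high, round grey foot 70 mm across, white handle 44 mm wide (its y) by 48 mm (x); above 60 mm a white head, also 44 mm wide, whose grey cone-shaped probe points along -x to 59 mm from the axis. This point is on the foot's axis, 70 mm above the underside, 26 mm below the top: grip there, across y. z is up. About 180 g.
- dispenser_grip (a point): Probe cover dispenser: upright white plastic box with a grey lid, 62 mm (x) by 58 mm (y) by 74 mm high, dark windows on its two y sides, and a small grey spring flap that stands 3 mm off the lower half (10 to 41 mm up) of its -x side. This point is on its upright axis, 48 mm above the underside and 26 mm below the top: grip it there, across y (58 mm); z is up. About 150 g.
- jar_grip (a point): Round clear glass pill jar with white tablets in it and an aluminium screw cap: 60 mm across up to 59 mm height, cap 55 mm across, 74 mm high in all. This point is on its axis, 46 mm above the underside and 28 mm below the top: grip it there; z is up. About 220 g.
- kidney_dish: Stainless kidney-shaped dish fixed to the rack's lower tier, 213 mm long (its x) by 118 mm, upright wall with rim 28 mm above its underside, floor 3 mm thick. It bends round towards -y (hollow side). Origin: underside, at the middle of the dish (half-way along and 50 mm from either side there; 96 mm clear width); z is up.
- round_dish: Stainless round dish fixed to the rack's lower tier, 132 mm across the rim, 110 mm at the foot (106 mm clear floor), rim 22 mm above its underside, floor 3 mm thick. Origin: centre of the underside; z is up.
- tray: Stainless rectangular tray with rounded corners fixed to the rack's lower tier, 200 mm (x) by 120 mm (y), rim 20 mm above its underside, floor 3 mm thick. Origin: centre of the underside; z is up.
- mat: Black ribbed rubber mat fixed to the rack's lower tier, 120 by 120 mm, 3 mm thick, empty at the start: a free spot. Origin: centre of the underside; z is up.
- spatula: Bamboo tongue spatula lying on the far edge of the lower tier, 150 mm long (its x), 18 mm wide, 3 mm thick; leave it. Origin: centre of the underside.
- dropper: Small amber dropper bottle with a black cap and rubber teat, 28 mm across, 75 mm high, on the far edge of the lower tier; leave it. Origin: centre of the underside.
- oximeter: Fingertip pulse oximeter, a small grey and white clip 58 by 34 by 31 mm, on the far edge of the lower tier; leave it. Origin: centre of the underside.
Not all that is in view belongs to the job. Leave any purple look-alike of the part that bears dispenser_grip alone.

How it is judged:
At the end, for the whole second after the job is handed in: The ear thermometer stands in the kidney dish, the probe cover dispenser in the rectangular tray and the pill jar in the round dish: each within 15 mm of the middle of its dish (horizontally), standing on its floor (height within 6 mm), within 0.1 rad of upright, released and at rest (horizontal distance between thermometer_grip and kidney_dish below 0.015 m and z of thermometer_grip in the frame of kidney_dish between 0.067 and 0.079 m and angle between each of thermometer_grip, dispenser_grip, jar_grip's own z axis and vertical below 0.1 rad and linear speed of each of thermometer, dispenser, jar below 0.02 m/s and angular speed of each of thermometer, dispenser, jar below 0.2 rad/s and horizontal distance between dispenser_grip and tray below 0.015 m and z of dispenser_grip in the frame of tray between 0.045 and 0.057 m and horizontal distance between jar_grip and round_dish below 0.015 m and z of jar_grip in the frame of round_dish between 0.043 and 0.055 m); the robot touches nothing.
It fails at once if one of the three things is dropped or flung: it moves faster than 0.6 m/s with no finger touching it (a fall of about 18 mm) ((linear speed of thermometer above 0.6 m/s and contact force between thermometer and the fingers below 0.05 N) or (linear speed of dispenser above 0.6 m/s and contact force between dispenser and the fingers below 0.05 N) or (linear speed of jar above 0.6 m/s and contact force between jar and the fingers below 0.05 N)).
It fails at once if one of the three things leans more than 35 degrees from upright (angle between any of thermometer_grip, dispenser_grip, jar_grip's own z axis and vertical above 0.61 rad).
It fails at once if the tongue spatula, the dropper bottle or the pulse oximeter is moved more than 20 mm (distance of any of spatula, dropper, oximeter from where it was at the start of the episode above 0.02 m).
It also fails if it takes over 106 s, if anything falls off the work surface, if the arm or the gripper's body presses on something with over 40 N, if the wrist force passes 120 N, or if a joint passes its speed limit or range.

## Working session

There is one attempt and no reset: what is moved stays moved. The work goes in short steps, Python scripts to look and compute and a shell command to move; the robot and the scene stay as the last step left them, time stands still between calls to the robot, and variables do not carry over. Pictures are saved under pics/ and viewed, at most 14 in all, crops included, and the job is handed in when it is done.

```bash
mkdir -p pics; ls
python3 - <<'E'
from station import robot
import cv2
s=robot.get_state();print(s['clock'],s['ee_pos'],s['tool_rot'],s['gripper_width'])
for n in("scene","top"):
    f=robot.grab_frame(n);cv2.imwrite(f'pics/{n}0.png',f['color']);print(n,f['fx'],f['cx'],f['cy'],f['distortion'],f['camera_from_world'])
E
```

```text
pics
0.0 [ 0.14530506 -0.6072562   0.21838692] [ 9.93116407e-01  1.17128627e-01 -8.11383816e-05 -8.25219218e-04] 0.08533362954224791
scene 471.991842202168 269.92644349288423 214.7855830237798 [-0.0805473  0.         0.         0.         0.       ] [[-0.16453713  0.98636761  0.00254231  0.0987857 ]
 [ 0.710555    0.1203154  -0.69327902 -0.28070109]
 [-0.68413385 -0.11226369 -0.72066479  1.37078431]
 [ 0.          0.          0.          1.        ]]
top 459.8648585553585 280.65736260585 208.43185327615524 [-0.11669295  0.          0.          0.          0.        ] [[-0.00720171 -0.99975255  0.02104672 -0.01164929]
 [-0.98536821  0.00351079 -0.17040296  0.54054348]
 [ 0.1702869  -0.02196596 -0.98514967  0.90011382]
 [ 0.          0.          0.          1.        ]]
```

View pics/scene0.png

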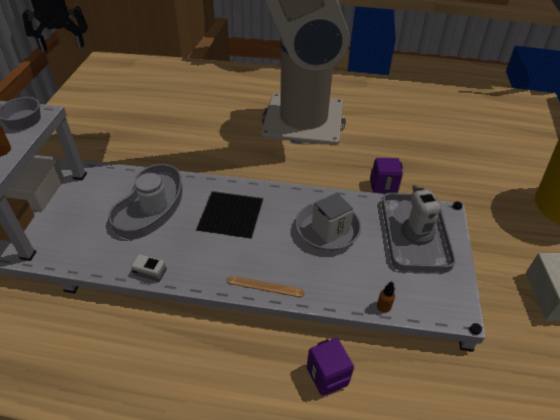

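View pics/top0.png

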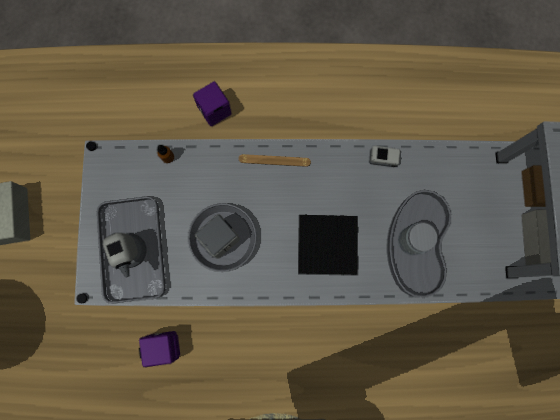

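The scene view shows the thermometer in the tray (425,215), the grey-white box in the round dish (332,218), the jar in the kidney dish (150,190) and the empty mat (231,214). The oximeter, spatula and dropper are along the far edge.

There are three dispenser candidates: the white/grey box at (332,218), and purple ones at (387,175) and (330,365). The white one in the round dish fits the description, because it has a grey lid and sits in a dish. I'll confirm it in an enlarged crop.

```bash
cat > h.py <<'E'
import numpy as np, cv2
from station import robot
def K(f): return np.array([[f['fx'],0,f['cx']],[0,f['fy'],f['cy']],[0,0,1.]])
def rays(f,px):
    T=np.array(f['camera_from_world']);R=T[:3,:3];c=-R.T@T[:3,3]
    u=cv2.undistortPoints(np.array(px,float).reshape(-1,1,2),K(f),np.array(f['distortion']))[:,0]
    return c,np.c_[u,np.ones(len(u))]@R
def plane(f,px,z):
    c,d=rays(f,px);return c+d*((z-c[2])/d[:,2])[:,None]
def tri(f,p,g,q):
    c,d=rays(f,p);e,h=rays(g,q);out=[]
    for a,b in zip(d,h):
        s=np.linalg.lstsq(np.c_[a,-b],e-c,rcond=None)[0];out.append(np.r_[(c+s[0]*a+e+s[1]*b)/2,np.linalg.norm(c+s[0]*a-e-s[1]*b)])
    return np.array(out)
def proj(f,P):
    T=np.array(f['camera_from_world']);return cv2.projectPoints(np.array(P,float).reshape(-1,1,3),cv2.Rodrigues(T[:3,:3])[0],T[:3,3],K(f),np.array(f['distortion']))[0][:,0]
E
python3 - <<'E'
from h import *
np.set_printoptions(precision=4,suppress=True)
F={n:robot.grab_frame(n) for n in("scene","top")}
import pickle;pickle.dump(F,open('F0.pkl','wb'))
C={}
for n,(x,y) in dict(scene=(231,214),top=(328,244)).items():
    g=cv2.cvtColor(F[n]['color'],cv2.COLOR_BGR2GRAY)
    m=(g<45).astype(np.uint8);m=cv2.morphologyEx(m,cv2.MORPH_CLOSE,np.ones((5,5)))
    l=cv2.connectedComponents(m)[1];m=(l==l[y,x]).astype(np.uint8)
    c=max(cv2.findContours(m,0,2)[0],key=cv2.contourArea)
    q=cv2.approxPolyDP(cv2.convexHull(c),8,True)[:,0];print(n,q.tolist(),cv2.minAreaRect(c))
    M=cv2.moments(c);C[n]=[(M['m10']/M['m00'],M['m01']/M['m00'])]
print(tri(F['scene'],C['scene'],F['top'],C['top']))
t=F['top']['color'];a=cv2.resize(t[180:310,80:270],None,fx=4,fy=4,interpolation=cv2.INTER_CUBIC)
b=F['scene']['color'];b=cv2.resize(b[155:285,280:470],None,fx=4,fy=4,interpolation=cv2.INTER_CUBIC)
cv2.imwrite('pics/c1.png',cv2.convertScaleAbs(a,alpha=1.5));cv2.imwrite('pics/c2.png',cv2.convertScaleAbs(b,alpha=1.5))
E
```

```text
scene [[212, 192], [262, 199], [251, 237], [197, 230]] ((229.32273864746094, 214.17010498046875), (60.07195281982422, 41.16651153564453), 8.61564826965332)
top [[357, 217], [356, 274], [298, 272], [299, 215]] ((327.5, 244.5), (59.0, 59.0), 90.0)
[[ 0.4652 -0.1099  0.0531  0.0013]]
```

View pics/c1.png

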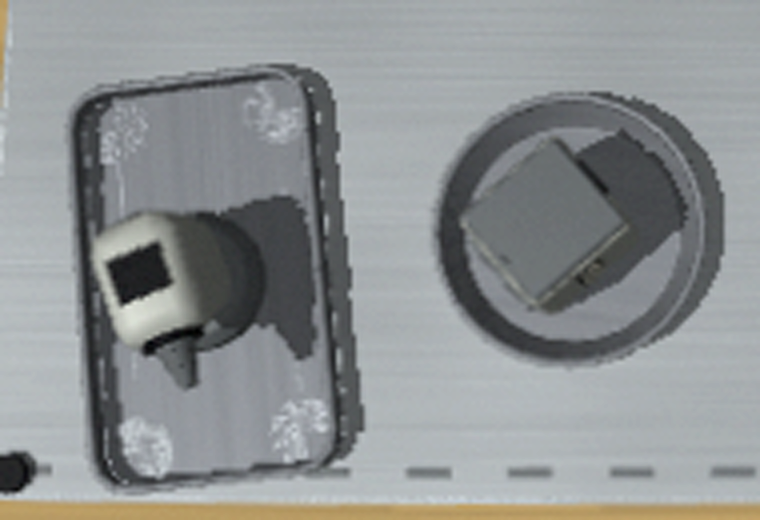

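View pics/c2.png

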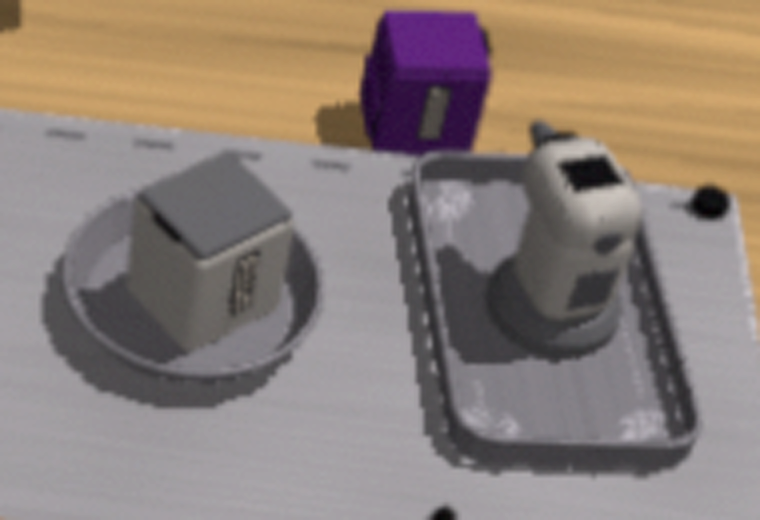

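The crops confirm that the dispenser is the white box with the grey lid in the round dish, centred at top crop (545,223). Its windows are on the upper-left and lower-right sides, so its y axis runs between those. The thermometer's head is at top crop (138,272), with the probe pointing down to (183,380). Next is the kidney dish and jar.

Run:
```python
from h import *
import pickle;F=pickle.load(open('F0.pkl','rb'))
t=F['top']['color'];a=cv2.resize(t[180:310,370:560],None,fx=4,fy=4,interpolation=cv2.INTER_CUBIC)
cv2.imwrite('pics/c3.png',cv2.convertScaleAbs(a,alpha=1.5))
```

```text
(no output)
```

View pics/c3.png

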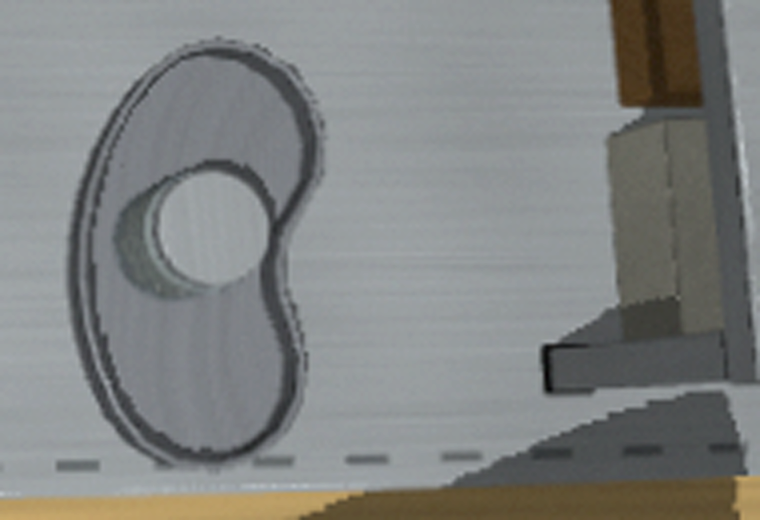

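Run:
```python
from h import *
np.set_printoptions(precision=4,suppress=True)
import pickle;f=pickle.load(open('F0.pkl','rb'))['top']
def P(n,pts,z,o):
    p=[(o+x/4-.375,180+y/4-.375) for x,y in pts];print(n,plane(f,p,z).tolist())
P('round',[(571,228)],.072,80);P('tray',[(206,277),(75,110),(95,470)],.07,80);P('kid',[(188,251),(215,38),(215,467)],.078,370)
P('jar',[(215,228)],.127,370);P('disp',[(545,223.5),(462,220),(553,138),(628,228),(540,308)],.127,80);P('foot',[(196,281)],.065,80);P('screen/probetip',[(138,272),(183,380)],.14,80)
P('shelfpost',[(545,368)],.2,370)
```

```text
round [[0.47981576344593585, 0.10186475007640335, 0.07199999999999995]]
tray [[0.4558133351160582, 0.2841328625159445, 0.06999999999999995], [0.5404239608209853, 0.35590185541802477, 0.06999999999999995], [0.36039046206617864, 0.3364655641029924, 0.06999999999999995]]
kid [[0.4652300882647851, -0.28513071429617887, 0.07799999999999996], [0.5739890886630381, -0.30554786521450533, 0.07799999999999996], [0.3583489152315942, -0.2935999860786406, 0.07799999999999996]]
jar [[0.4713506162738534, -0.2830361082396821, 0.127]]
disp [[0.4758599829128728, 0.10820991040111373, 0.127], [0.47759791957401276, 0.14700240602329448, 0.127], [0.5161457662039457, 0.1050818696577681, 0.127], [0.47363289064845004, 0.06953692128727881, 0.127], [0.4365885418967305, 0.10997144426441097, 0.127]]
foot [[0.4542222066949439, 0.29067730100927347, 0.06500000000000006]]
screen/probetip [[0.45216208205483727, 0.2947903654003046, 0.14], [0.4028481801322009, 0.2715820177031192, 0.14]]
shelfpost [[0.40012211302205436, -0.40521076274011475, 0.20000000000000007]]
```

```bash
T='{"gripper":1,"dp":[0,0,0],"twist":[0,0,-0.17]}'
python3 -m creep '[{"gripper":1,"dp":[0,0,0],"twist":[0,0,-0.17]},{"gripper":1,"dp":[0,0,0],"twist":[0,0,-0.17]},{"gripper":1,"dp":[0,0,0],"twist":[0,0,-0.17]},{"gripper":1,"dp":[0,0,0],"twist":[0,0,-0.17]},{"gripper":1,"dp":[0,0,0],"twist":[0,0,-0.17]}]' 40
python3 -m creep '[{"gripper":1,"dp":[0,0,0],"twist":[0,0,-0.17]},{"gripper":1,"dp":[0,0,0],"twist":[0,0,-0.17]},{"gripper":1,"dp":[0,0,0],"twist":[0,0,-0.17]},{"gripper":1,"dp":[0,0,0],"twist":[0,0,-0.17]},{"gripper":1,"dp":[0,0,0],"twist":[0,0,-0.17]}]'
python3 -m creep '[{"gripper":1,"dp":[0.65,0.25,0],"twist":[0,0,0]},{"gripper":1,"dp":[0.65,0.25,0],"twist":[0,0,0]},{"gripper":1,"dp":[0.65,0.25,0],"twist":[0,0,0]},{"gripper":1,"dp":[0.65,0.25,0],"twist":[0,0,0]},{"gripper":1,"dp":[0.65,0.25,0],"twist":[0,0,0]}]'
```

```text
clock: 0.82
ee_pos: [0.1454, -0.6077, 0.219]
tool_rot: [0.899, 0.438, 0.0, -0.0]
force: [0.3, 0.2, -0.5]
gripper_width: 0.0858
grasp_force: 0.0
clock: 1.45
ee_pos: [0.1454, -0.6076, 0.219]
tool_rot: [0.706, 0.708, 0.0, -0.0]
force: [-0.5, 0.1, 0.1]
gripper_width: 0.0853
grasp_force: 0.0
clock: 2.08
ee_pos: [0.1957, -0.4769, 0.2191]
tool_rot: [0.707, 0.707, 0.0, -0.0]
force: [-0.6, -0.4, 0.1]
gripper_width: 0.0855
grasp_force: 0.0
```

Motion behaves as expected: tool x is world +y, and tool y is world +x.

```bash
python3 -m creep '[{"gripper":1,"dp":[0.65,0.25,0],"twist":[0,0,0]},{"gripper":1,"dp":[0.65,0.25,0],"twist":[0,0,0]},{"gripper":1,"dp":[0.65,0.25,0],"twist":[0,0,0]},{"gripper":1,"dp":[0.65,0.25,0],"twist":[0,0,0]},{"gripper":1,"dp":[0.65,0.25,0],"twist":[0,0,0]}]'
python3 -m creep '[{"gripper":1,"dp":[0.32,0.7,0],"twist":[0,0,0]},{"gripper":1,"dp":[0.32,0.7,0],"twist":[0,0,0]},{"gripper":1,"dp":[0.32,0.7,0],"twist":[0,0,0]},{"gripper":1,"dp":[0.32,0.7,0],"twist":[0,0,0]},{"gripper":1,"dp":[0.32,0.7,0],"twist":[0,0,0]}]'
python3 - <<'E'
from h import *
f=robot.grab_frame('wrist');cv2.imwrite('pics/w1.png',f['color'])
print(proj(f,[[.4714,-.283,.127],[.4652,-.2851,.078]]),robot.get_state()['ee_pos'])
import pickle;pickle.dump(f,open('W1.pkl','wb'))
E
```

```text
clock: 2.7
ee_pos: [0.2458, -0.347, 0.2192]
tool_rot: [0.707, 0.707, 0.0, 0.0]
force: [-0.1, 0.1, 0.1]
gripper_width: 0.0856
grasp_force: 0.0
clock: 3.32
ee_pos: [0.3865, -0.2835, 0.2192]
tool_rot: [0.707, 0.707, -0.0, 0.0]
force: [0.8, 0.5, -0.8]
gripper_width: 0.0853
grasp_force: 0.0
[[377.27771862 205.79486497]
 [356.42387266 195.29312626]] [ 0.38935689 -0.28285276  0.21947689]
```

View pics/w1.png

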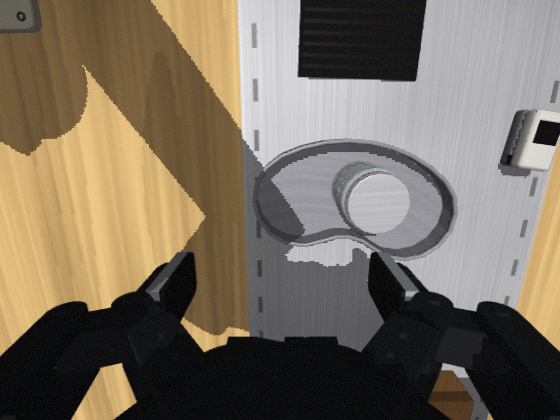

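The wrist picture shows the cap's top at about (377,202) against a prediction of (377,206), and the dish is centred near (356,192). Both agree to about 2 mm, so I'll grasp the jar.

```bash
python3 -m creep '[{"gripper":1,"dp":[0.01,0.41,0],"twist":[0,0,0]},{"gripper":1,"dp":[0.01,0.41,0],"twist":[0,0,0]},{"gripper":1,"dp":[0.01,0.41,0],"twist":[0,0,0]},{"gripper":1,"dp":[0.01,0.41,0],"twist":[0,0,0]},{"gripper":1,"dp":[0,0.41,0],"twist":[0,0,0]}]'
python3 -m creep '[{"gripper":1,"dp":[0,0,0.5],"twist":[0,0,0]},{"gripper":1,"dp":[0,0,0.5],"twist":[0,0,0]},{"gripper":1,"dp":[0,0,0.5],"twist":[0,0,0]},{"gripper":1,"dp":[0,0,0.5],"twist":[0,0,0]},{"gripper":1,"dp":[0,0,0.5],"twist":[0,0,0]}]'
python3 -m creep '[{"gripper":1,"dp":[0,0,0.2],"twist":[0,0,0]},{"gripper":1,"dp":[0,0,0.2],"twist":[0,0,0]},{"gripper":1,"dp":[0,0,0.14],"twist":[0,0,0]},{"gripper":1,"dp":[0,0,0],"twist":[0,0,0]},{"gripper":1,"dp":[0,0,0],"twist":[0,0,0]}]'
python3 -m creep '[{"gripper":0.2,"dp":[0,0,0],"twist":[0,0,0]},{"gripper":0,"dp":[0,0,0],"twist":[0,0,0]},{"gripper":0,"dp":[0,0,0],"twist":[0,0,0]},{"gripper":0,"dp":[0,0,0],"twist":[0,0,0]},{"gripper":0,"dp":[0,0,0],"twist":[0,0,0]}]' 40
```

```text
clock: 4.0
ee_pos: [0.4687, -0.2826, 0.2191]
tool_rot: [0.707, 0.707, -0.0, -0.0]
force: [1.0, -0.9, 0.9]
gripper_width: 0.0852
grasp_force: 0.0
clock: 4.62
ee_pos: [0.4684, -0.2826, 0.1185]
tool_rot: [0.707, 0.707, 0.0, 0.0]
force: [0.1, 0.4, 0.4]
gripper_width: 0.0852
grasp_force: 0.0
clock: 5.25
ee_pos: [0.4679, -0.2826, 0.098]
tool_rot: [0.707, 0.707, 0.0, 0.0]
force: [-0.4, -0.1, 1.0]
gripper_width: 0.0855
grasp_force: 0.0
clock: 5.88
ee_pos: [0.4682, -0.2828, 0.0987]
tool_rot: [0.707, 0.707, 0.0, 0.001]
force: [-2.0, 1.8, 7.5]
gripper_width: 0.0564
grasp_force: 40.7
```

```bash
python3 -m creep '[{"gripper":0,"dp":[0,0,-0.05],"twist":[0,0,0]},{"gripper":0,"dp":[0,0,-0.05],"twist":[0,0,0]},{"gripper":0,"dp":[0,0,-0.1],"twist":[0,0,0]},{"gripper":0,"dp":[0,0,-0.1],"twist":[0,0,0]},{"gripper":0,"dp":[0,0,0],"twist":[0,0,0]}]' 60
python3 - <<'E'
from h import *
a=robot.grab_frame('scene')['color'][120:240,70:230];b=robot.grab_frame('wrist')['color'][180:420,120:440]
a=cv2.resize(a,(400,300),interpolation=cv2.INTER_CUBIC);b=cv2.resize(b,(400,300))
cv2.imwrite('pics/j1.png',cv2.convertScaleAbs(np.hstack([a,b]),alpha=1.5))
E
```

```text
clock: 6.5
ee_pos: [0.468, -0.2827, 0.11]
tool_rot: [0.707, 0.707, 0.0, 0.0]
force: [-0.4, 1.1, -1.6]
gripper_width: 0.055
grasp_force: 63.5
```

View pics/j1.png

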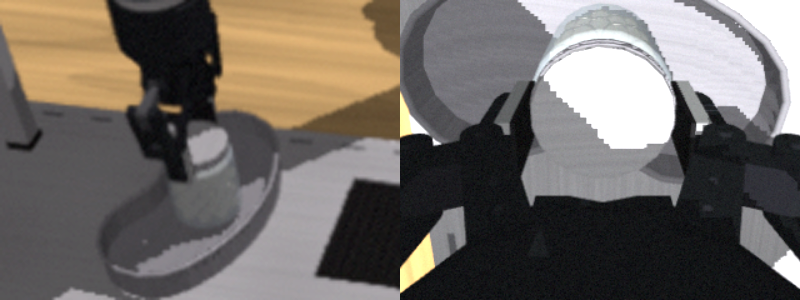

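The jar is held between the pads. The opening fell from 56 to 55 mm as the force rose, which fits pad compliance on the 60 mm glass. I'll lift it and check the hold.

```bash
python3 -m creep '[{"gripper":0,"dp":[0,0,-0.35],"twist":[0,0,0]},{"gripper":0,"dp":[0,0,-0.35],"twist":[0,0,0]},{"gripper":0,"dp":[0,0,-0.35],"twist":[0,0,0]},{"gripper":0,"dp":[0,0,-0.35],"twist":[0,0,0]},{"gripper":0,"dp":[0,0,-0.35],"twist":[0,0,0]}]' 60
python3 -m creep '[{"gripper":0,"dp":[0.9,0,0],"twist":[0,0,0]},{"gripper":0,"dp":[0.9,0,0],"twist":[0,0,0]},{"gripper":0,"dp":[0.9,0,0],"twist":[0,0,0]},{"gripper":0,"dp":[0.9,0,0],"twist":[0,0,0]},{"gripper":0,"dp":[0.7,0,0],"twist":[0,0,0]}]'
python3 - <<'E'
from h import *
p=robot.get_state()['ee_pos'];print(p)
f=robot.grab_frame('scene');b=f['color'].copy()
for r,z in((.0275,.029),(.030,-.045)):
    q=proj(f,[[p[0]+r*np.cos(t),p[1]+r*np.sin(t),p[2]+z] for t in np.linspace(0,6.28,13)])
    for c in q: b=cv2.circle(b,tuple(map(int,np.round(c))),0,(0,0,255))
    print(q[0])
cv2.imwrite('pics/j2.png',cv2.convertScaleAbs(cv2.resize(b[110:260,150:320],None,fx=4,fy=4),alpha=1.5))
E
```

```text
clock: 7.22
ee_pos: [0.4677, -0.2826, 0.1808]
tool_rot: [0.707, 0.707, 0.0, 0.0]
force: [0.0, -0.1, -2.0]
gripper_width: 0.0548
grasp_force: 63.9
clock: 7.85
ee_pos: [0.4678, -0.1092, 0.1802]
tool_rot: [0.707, 0.707, 0.0, 0.0]
force: [-0.4, -0.3, -2.0]
gripper_width: 0.0551
grasp_force: 63.9
[ 0.46775535 -0.109203    0.18024742]
[222.51592798 168.89623422]
[224.77328778 197.85811742]
```

View pics/j2.png

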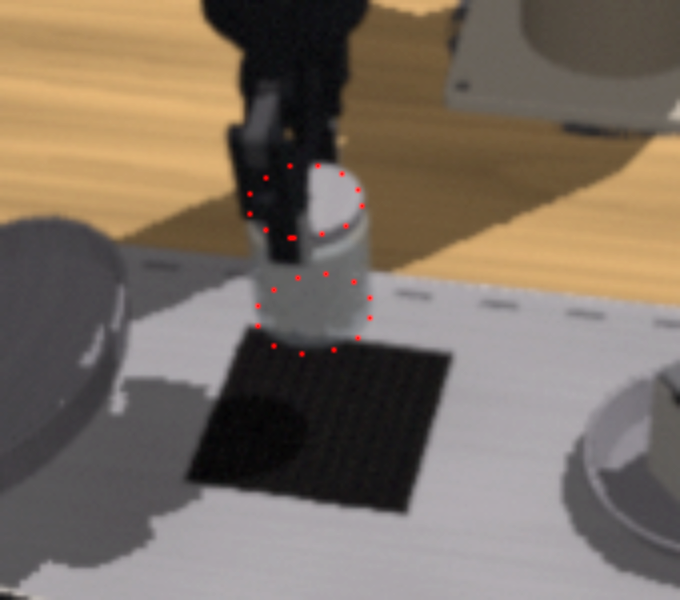

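The projected outline matches the held jar at crop (310,260) to about 2 mm, so the hold is good. I'll lower it onto the mat.

```bash
python3 -m creep '[{"gripper":0,"dp":[0,0,0.4],"twist":[0,0,0]},{"gripper":0,"dp":[0,0,0.4],"twist":[0,0,0]},{"gripper":0,"dp":[0,0,0.4],"twist":[0,0,0]},{"gripper":0,"dp":[0,0,0.4],"twist":[0,0,0]},{"gripper":0,"dp":[0,0,0.2],"twist":[0,0,0]}]' 60
python3 -m creep '[{"gripper":0,"dp":[0,0,0.05],"twist":[0,0,0]},{"gripper":0,"dp":[0,0,0.05],"twist":[0,0,0]},{"gripper":0,"dp":[0,0,0.05],"twist":[0,0,0]},{"gripper":0,"dp":[0,0,0.03],"twist":[0,0,0]},{"gripper":0,"dp":[0,0,0],"twist":[0,0,0]}]' 60
```

```text
clock: 8.52
ee_pos: [0.4671, -0.1106, 0.106]
tool_rot: [0.708, 0.707, -0.001, -0.001]
force: [-0.6, -0.3, -1.5]
gripper_width: 0.0549
grasp_force: 63.9
clock: 9.15
ee_pos: [0.4679, -0.1105, 0.1005]
tool_rot: [0.707, 0.707, 0.0, 0.0]
force: [0.3, 0.2, -1.4]
gripper_width: 0.0548
grasp_force: 63.9
```

```bash
python3 -m creep '[{"gripper":0,"dp":[0,0,0.04],"twist":[0,0,0]},{"gripper":0,"dp":[0,0,0.03],"twist":[0,0,0]},{"gripper":0,"dp":[0,0,0],"twist":[0,0,0]},{"gripper":0,"dp":[0,0,0],"twist":[0,0,0]},{"gripper":0,"dp":[0,0,0],"twist":[0,0,0]}]' 60
```

```text
clock: 9.78
ee_pos: [0.4682, -0.1109, 0.0989]
tool_rot: [0.707, 0.707, 0.0, 0.001]
force: [-4.7, -1.4, 14.9]
gripper_width: 0.0549
grasp_force: 68.2
```

Contact is made at the expected height. I'll release, rise, and go over to look at the thermometer.

```bash
python3 -m creep '[{"gripper":1,"dp":[0,0,0],"twist":[0,0,0]},{"gripper":1,"dp":[0,0,0],"twist":[0,0,0]},{"gripper":1,"dp":[0,0,0],"twist":[0,0,0]},{"gripper":1,"dp":[0,0,0],"twist":[0,0,0]},{"gripper":1,"dp":[0,0,-0.2],"twist":[0,0,0]}]' 60
python3 -m creep '[{"gripper":1,"dp":[0,0,-0.5],"twist":[0,0,0]},{"gripper":1,"dp":[0,0,-0.7],"twist":[0,0,0]},{"gripper":1,"dp":[0,0,-0.7],"twist":[0,0,0]},{"gripper":1,"dp":[0,0,-0.7],"twist":[0,0,0]},{"gripper":1,"dp":[0,0,-0.7],"twist":[0,0,0]}]' 60
python3 -m creep '[{"gripper":1,"dp":[0.92,-0.22,0],"twist":[0,0,0]},{"gripper":1,"dp":[0.92,-0.22,0],"twist":[0,0,0]},{"gripper":1,"dp":[0.92,-0.22,0],"twist":[0,0,0]},{"gripper":1,"dp":[0.92,-0.22,0],"twist":[0,0,0]},{"gripper":1,"dp":[0.92,-0.22,0],"twist":[0,0,0]}]'
python3 -m creep '[{"gripper":1,"dp":[0.92,-0.22,0],"twist":[0,0,0]},{"gripper":1,"dp":[0.92,-0.22,0],"twist":[0,0,0]},{"gripper":1,"dp":[0.92,-0.22,0],"twist":[0,0,0]},{"gripper":1,"dp":[0.92,-0.22,0],"twist":[0,0,0]},{"gripper":1,"dp":[0.92,-0.22,0],"twist":[0,0,0]}]'
python3 -m creep '[{"gripper":1,"dp":[0,0,0],"twist":[0,0,0.147]},{"gripper":1,"dp":[0,0,0],"twist":[0,0,0.147]},{"gripper":1,"dp":[0,0,0],"twist":[0,0,0.147]},{"gripper":1,"dp":[0,0,0],"twist":[0,0,0.147]},{"gripper":1,"dp":[0,0,0],"twist":[0,0,0.147]}]'
python3 -m creep '[{"gripper":1,"dp":[0,0,0],"twist":[0,0,0.147]},{"gripper":1,"dp":[0,0,0],"twist":[0,0,0.147]},{"gripper":1,"dp":[0,0,0],"twist":[0,0,0.147]},{"gripper":1,"dp":[0,0,0],"twist":[0,0,0.147]},{"gripper":1,"dp":[0,0,0],"twist":[0,0,0.147]}]'
python3 - <<'E'
from h import *
s=robot.get_state();p=s['ee_pos'];print(p,s['joints'])
f=robot.grab_frame('wrist');b=f['color'].copy()
q=proj(f,[[.453,.292,.149],[.453,.292,.053]]);print(q)
for c in q:cv2.circle(b,tuple(map(int,c)),2,(0,0,255),-1)
cv2.imwrite('pics/w2.png',b)
import pickle;pickle.dump(f,open('W2.pkl','wb'))
E
```

```text
clock: 10.4
ee_pos: [0.4674, -0.1104, 0.1054]
tool_rot: [0.707, 0.707, -0.0, -0.001]
force: [-0.6, -0.7, 0.0]
gripper_width: 0.0852
grasp_force: 0.0
clock: 11.02
ee_pos: [0.4677, -0.1105, 0.2391]
tool_rot: [0.707, 0.707, 0.0, 0.0]
force: [-0.5, -0.2, -0.6]
gripper_width: 0.0851
grasp_force: 0.0
clock: 11.65
ee_pos: [0.4236, 0.0747, 0.2382]
tool_rot: [0.707, 0.707, 0.0, 0.0]
force: [1.3, -0.3, -0.2]
gripper_width: 0.0856
grasp_force: 0.0
clock: 12.28
ee_pos: [0.3797, 0.2588, 0.2382]
tool_rot: [0.707, 0.707, 0.0, 0.0]
force: [0.5, -0.7, -0.3]
gripper_width: 0.086
grasp_force: 0.0
clock: 12.9
ee_pos: [0.3801, 0.2576, 0.2381]
tool_rot: [0.88, 0.475, 0.0, -0.0]
force: [0.2, -0.2, -0.3]
gripper_width: 0.0855
grasp_force: 0.0
clock: 13.52
ee_pos: [0.3801, 0.2576, 0.2381]
tool_rot: [0.979, 0.204, 0.0, -0.0]
force: [-0.2, 0.2, -0.1]
gripper_width: 0.0853
grasp_force: 0.0
[0.38006458 0.25755297 0.23811628] [5.69626392e-01 1.50771784e-01 1.96567182e+00 3.93904987e-05
 1.02479860e+00 1.72877594e+00]
[[279.68896823 109.98927098]
 [280.31258027 114.5225706 ]]
```

View pics/w2.png

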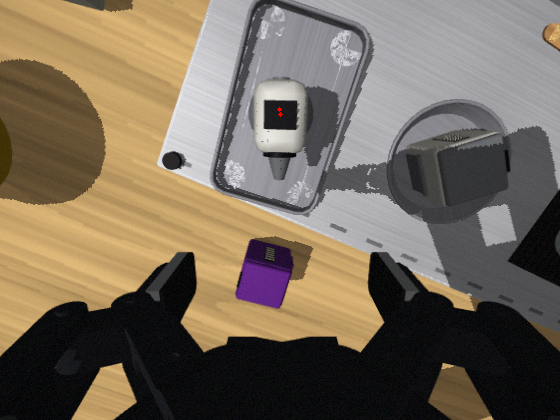

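The thermometer's head is at (281,112), matching the projected point. The probe points straight down the picture to (278,178), so the jaw axis is aligned. I'll grasp it.

```bash
python3 -m creep '[{"gripper":1,"dp":[0.4,-0.01,0],"twist":[0,0,0]},{"gripper":1,"dp":[0.4,-0.01,0],"twist":[0,0,0]},{"gripper":1,"dp":[0.4,-0.01,0],"twist":[0,0,0]},{"gripper":1,"dp":[0.4,0,0],"twist":[0,0,0]},{"gripper":1,"dp":[0.4,0,0],"twist":[0,0,0]}]'
python3 -m creep '[{"gripper":1,"dp":[0,0,0.5],"twist":[0,0,0]},{"gripper":1,"dp":[0,0,0.5],"twist":[0,0,0]},{"gripper":1,"dp":[0,0,0.5],"twist":[0,0,0]},{"gripper":1,"dp":[0,0,0.5],"twist":[0,0,0]},{"gripper":1,"dp":[0,0,0.5],"twist":[0,0,0]}]'
python3 -m creep '[{"gripper":1,"dp":[0,0,0.25],"twist":[0,0,0]},{"gripper":1,"dp":[0,0,0.25],"twist":[0,0,0]},{"gripper":0.5,"dp":[0,0,0],"twist":[0,0,0]},{"gripper":0.2,"dp":[0,0,0],"twist":[0,0,0]},{"gripper":0,"dp":[0,0,0],"twist":[0,0,0]}]' 50
python3 -m creep '[{"gripper":-0.4,"dp":[0,0,0],"twist":[0,0,0]},{"gripper":-0.4,"dp":[0,0,0],"twist":[0,0,0]},{"gripper":-0.4,"dp":[0,0,0],"twist":[0,0,0]},{"gripper":-0.4,"dp":[0,0,0],"twist":[0,0,0]},{"gripper":-0.4,"dp":[0,0,0],"twist":[0,0,0]}]' 50
python3 -m creep '[{"gripper":-0.4,"dp":[0,0,-0.1],"twist":[0,0,0]},{"gripper":-0.4,"dp":[0,0,-0.1],"twist":[0,0,0]},{"gripper":-0.4,"dp":[0,0,-0.2],"twist":[0,0,0]},{"gripper":-0.4,"dp":[0,0,-0.1],"twist":[0,0,0]},{"gripper":-0.4,"dp":[0,0,0],"twist":[0,0,0]}]' 50
```

```text
clock: 14.2
ee_pos: [0.454, 0.2914, 0.2374]
tool_rot: [0.978, 0.206, -0.0, 0.0]
force: [0.1, 0.6, 0.1]
gripper_width: 0.0853
grasp_force: 0.0
clock: 14.82
ee_pos: [0.4535, 0.2913, 0.1369]
tool_rot: [0.978, 0.206, 0.0, -0.0]
force: [-0.8, 0.8, 0.2]
gripper_width: 0.0856
grasp_force: 0.0
clock: 15.45
ee_pos: [0.4533, 0.2912, 0.1185]
tool_rot: [0.979, 0.206, 0.001, -0.0]
force: [0.5, -1.5, 3.4]
gripper_width: 0.0434
grasp_force: 37.4
clock: 16.08
ee_pos: [0.4534, 0.2912, 0.1185]
tool_rot: [0.979, 0.206, 0.001, -0.0]
force: [-0.2, -1.5, 5.5]
gripper_width: 0.0431
grasp_force: 50.3
clock: 16.7
ee_pos: [0.4531, 0.2911, 0.1381]
tool_rot: [0.979, 0.206, 0.0, -0.0]
force: [0.0, 0.3, -2.4]
gripper_width: 0.0434
grasp_force: 50.8
```

```bash
python3 -m creep '[{"gripper":-0.4,"dp":[0,0,-0.51],"twist":[0,0,0]},{"gripper":-0.4,"dp":[0,0,-0.51],"twist":[0,0,0]},{"gripper":-0.4,"dp":[0,0,-0.51],"twist":[0,0,0]},{"gripper":-0.4,"dp":[0,0,-0.51],"twist":[0,0,0]},{"gripper":-0.4,"dp":[0,0,-0.51],"twist":[0,0,0]}]' 50
for i in 1 2 3 4; do python3 -m creep '[{"gripper":-0.4,"dp":[-0.277,0.665,0],"twist":[0,0,0]},{"gripper":-0.4,"dp":[-0.277,0.665,0],"twist":[0,0,0]},{"gripper":-0.4,"dp":[-0.277,0.665,0],"twist":[0,0,0]},{"gripper":-0.4,"dp":[-0.277,0.665,0],"twist":[0,0,0]},{"gripper":-0.4,"dp":[-0.277,0.665,0],"twist":[0,0,0]}]'; done
python3 -m creep '[{"gripper":-0.4,"dp":[0,0,0.45],"twist":[0,0,0]},{"gripper":-0.4,"dp":[0,0,0.45],"twist":[0,0,0]},{"gripper":-0.4,"dp":[0,0,0.45],"twist":[0,0,0]},{"gripper":-0.4,"dp":[0,0,0.25],"twist":[0,0,0]},{"gripper":-0.4,"dp":[0,0,0],"twist":[0,0,0]}]'
python3 - <<'E'
from h import *
p=robot.get_state()['ee_pos'];print(p)
o=[]
for n,(x0,y0) in dict(scene=(90,120),top=(370,160)).items():
    f=robot.grab_frame(n);b=cv2.resize(f['color'],None,fx=4,fy=4,interpolation=cv2.INTER_CUBIC)
    for z in (.005-.07,):
        for c in proj(f,[[p[0]+.035*np.cos(t),p[1]+.035*np.sin(t),p[2]+z] for t in np.linspace(0,6.28,17)]): cv2.circle(b,tuple(map(int,c*4+1.5)),2,(0,0,255),-1)
    c=proj(f,[[.4652,-.2851,.053]])[0];cv2.circle(b,tuple(map(int,c*4+1.5)),3,(0,255,0),-1)
    o.append(b[y0*4:y0*4+600,x0*4:x0*4+400])
cv2.imwrite('pics/k1.png',cv2.convertScaleAbs(np.hstack(o),alpha=1.8))
E
```

```text
clock: 17.32
ee_pos: [0.4526, 0.2908, 0.24]
tool_rot: [0.979, 0.206, -0.0, 0.0]
force: [0.4, -0.2, -2.4]
gripper_width: 0.0431
grasp_force: 51.1
clock: 17.95
ee_pos: [0.4556, 0.1459, 0.2395]
tool_rot: [0.978, 0.206, -0.0, 0.0]
force: [0.9, 0.7, -2.5]
gripper_width: 0.0427
grasp_force: 51.2
clock: 18.58
ee_pos: [0.4586, 0.0019, 0.2395]
tool_rot: [0.979, 0.206, -0.0, -0.0]
force: [0.9, 1.0, -1.8]
gripper_width: 0.043
grasp_force: 51.2
clock: 19.2
ee_pos: [0.4615, -0.1421, 0.2395]
tool_rot: [0.979, 0.206, -0.0, -0.0]
force: [0.8, -0.7, -2.4]
gripper_width: 0.0434
grasp_force: 51.2
clock: 19.82
ee_pos: [0.4646, -0.2861, 0.2393]
tool_rot: [0.979, 0.206, -0.0, -0.0]
force: [-0.0, -0.7, -1.8]
gripper_width: 0.0435
grasp_force: 51.2
clock: 20.45
ee_pos: [0.4644, -0.2849, 0.175]
tool_rot: [0.979, 0.206, -0.001, -0.001]
force: [-1.0, 0.0, -1.4]
gripper_width: 0.0432
grasp_force: 51.3
[ 0.46439579 -0.28492121  0.17495714]
```

View pics/k1.png

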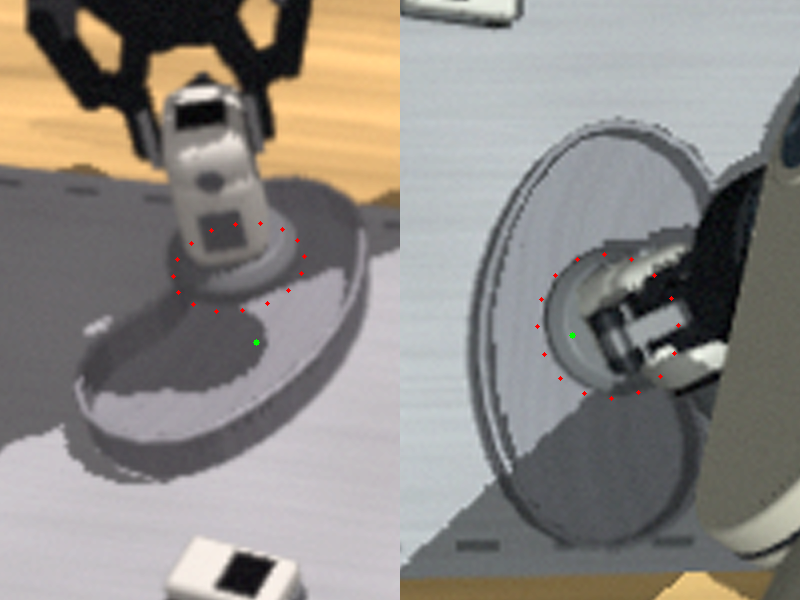

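The thermometer hangs upright over the dish's middle (green dot), and its foot is within about 4 mm of the predicted ring. I'll lower it to the grasped height of 0.1185.

```bash
python3 -m creep '[{"gripper":-0.4,"dp":[0,0,0.35],"twist":[0,0,0]},{"gripper":-0.4,"dp":[0,0,0.35],"twist":[0,0,0]},{"gripper":-0.4,"dp":[0,0,0.35],"twist":[0,0,0]},{"gripper":-0.4,"dp":[0,0,0.22],"twist":[0,0,0]},{"gripper":-0.4,"dp":[0,0,0],"twist":[0,0,0]}]'
python3 -m creep '[{"gripper":-0.4,"dp":[0,0,0.04],"twist":[0,0,0]},{"gripper":-0.4,"dp":[0,0,0.04],"twist":[0,0,0]},{"gripper":-0.4,"dp":[0,0,0.02],"twist":[0,0,0]},{"gripper":-0.4,"dp":[0,0,0],"twist":[0,0,0]},{"gripper":-0.4,"dp":[0,0,0],"twist":[0,0,0]}]'
```

```text
clock: 21.18
ee_pos: [0.4643, -0.2849, 0.1238]
tool_rot: [0.978, 0.206, -0.001, -0.001]
force: [1.2, 0.8, -1.5]
gripper_width: 0.0431
grasp_force: 51.3
clock: 21.8
ee_pos: [0.4649, -0.2853, 0.121]
tool_rot: [0.979, 0.206, 0.0, 0.0]
force: [-0.2, -0.5, -2.2]
gripper_width: 0.0432
grasp_force: 51.3
```

```bash
python3 -m creep '[{"gripper":-0.4,"dp":[0,0,0.03],"twist":[0,0,0]},{"gripper":-0.4,"dp":[0,0,0.02],"twist":[0,0,0]},{"gripper":-0.4,"dp":[0,0,0.02],"twist":[0,0,0]},{"gripper":-0.4,"dp":[0,0,0],"twist":[0,0,0]},{"gripper":-0.4,"dp":[0,0,0],"twist":[0,0,0]}]'
```

```text
clock: 22.42
ee_pos: [0.4648, -0.2853, 0.1185]
tool_rot: [0.979, 0.206, -0.0, 0.0]
force: [-2.8, 1.0, 5.9]
gripper_width: 0.0432
grasp_force: 52.1
```

```bash
python3 -m creep '[{"gripper":1,"dp":[0,0,0],"twist":[0,0,0]},{"gripper":1,"dp":[0,0,0],"twist":[0,0,0]},{"gripper":1,"dp":[0,0,0],"twist":[0,0,0]},{"gripper":1,"dp":[0,0,0],"twist":[0,0,0]},{"gripper":1,"dp":[0,0,-0.2],"twist":[0,0,0]}]'
python3 -m creep '[{"gripper":1,"dp":[0,0,-0.5],"twist":[0,0,0]},{"gripper":1,"dp":[0,0,-0.6],"twist":[0,0,0]},{"gripper":1,"dp":[0,0,-0.6],"twist":[0,0,0]},{"gripper":1,"dp":[0,0,-0.6],"twist":[0,0,0]},{"gripper":1,"dp":[0,0,-0.6],"twist":[0,0,0]}]'
for i in 1 2; do python3 -m creep '[{"gripper":1,"dp":[0.48,-0.7,0],"twist":[0,0,0]},{"gripper":1,"dp":[0.48,-0.7,0],"twist":[0,0,0]},{"gripper":1,"dp":[0.48,-0.7,0],"twist":[0,0,0]},{"gripper":1,"dp":[0.48,-0.7,0],"twist":[0,0,0]},{"gripper":1,"dp":[0.48,-0.7,0],"twist":[0,0,0]}]'; done
for i in 1 2 3; do python3 -m creep '[{"gripper":1,"dp":[0,0,0],"twist":[0,0,-0.159]},{"gripper":1,"dp":[0,0,0],"twist":[0,0,-0.159]},{"gripper":1,"dp":[0,0,0],"twist":[0,0,-0.159]},{"gripper":1,"dp":[0,0,0],"twist":[0,0,-0.159]},{"gripper":1,"dp":[0,0,0],"twist":[0,0,-0.159]}]'; done
python3 - <<'E'
from h import *
s=robot.get_state();p=s['ee_pos'];print(p,s['joints'])
f=robot.grab_frame('wrist');b=f['color'].copy()
q=proj(f,[[.4759,.1082,.127],[.4798,.1019,.072],[.4558,.2841,.07]]);print(q)
for c in q:cv2.circle(b,tuple(map(int,c)),2,(0,0,255),-1)
cv2.imwrite('pics/w3.png',b)
t=robot.grab_frame('top')['color'];cv2.imwrite('pics/t3.png',t)
E
```

```text
clock: 23.05
ee_pos: [0.4644, -0.2849, 0.1258]
tool_rot: [0.978, 0.206, -0.0, -0.0]
force: [-0.4, 0.2, 0.1]
gripper_width: 0.0855
grasp_force: 0.0
clock: 23.68
ee_pos: [0.4648, -0.2852, 0.2434]
tool_rot: [0.979, 0.206, 0.0, 0.0]
force: [-0.2, -0.4, -0.8]
gripper_width: 0.0855
grasp_force: 0.0
clock: 24.3
ee_pos: [0.4963, -0.1173, 0.2427]
tool_rot: [0.979, 0.206, 0.0, 0.0]
force: [-0.8, 0.2, -0.3]
gripper_width: 0.0852
grasp_force: 0.0
clock: 24.92
ee_pos: [0.5277, 0.0496, 0.2427]
tool_rot: [0.978, 0.206, 0.0, 0.0]
force: [-0.0, -0.6, 0.3]
gripper_width: 0.0855
grasp_force: 0.0
clock: 25.55
ee_pos: [0.5275, 0.0485, 0.2426]
tool_rot: [0.867, 0.499, 0.0, 0.0]
force: [-0.3, 0.5, -0.6]
gripper_width: 0.0853
grasp_force: 0.0
clock: 26.18
ee_pos: [0.5275, 0.0485, 0.2426]
tool_rot: [0.672, 0.741, 0.0, 0.0]
force: [0.1, 0.2, 0.2]
gripper_width: 0.0847
grasp_force: 0.0
clock: 26.8
ee_pos: [0.5275, 0.0485, 0.2426]
tool_rot: [0.412, 0.911, 0.0, 0.0]
force: [0.1, 0.3, 0.3]
gripper_width: 0.0851
grasp_force: 0.0
[0.52750905 0.04847748 0.24262135] [ 6.91746857e-02  2.54744978e-01  1.81893836e+00  1.33849734e-06
  1.06732618e+00 -6.52833055e-01]
[[281.79885754 113.2083768 ]
 [280.572988   122.32386637]
 [387.49505395 -41.96029021]]
```

View pics/w3.png

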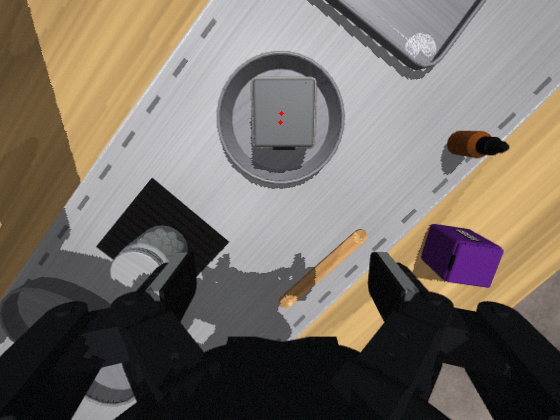

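The lid is centred at (284,113) and square to the jaws, with its narrow 58 mm side across them. The prediction of (282,113) agrees, and it's the grey-lidded white box, not a purple one. I'll grasp it.

```bash
python3 -m creep '[{"gripper":1,"dp":[0.395,0.015,0],"twist":[0,0,0]},{"gripper":1,"dp":[0.395,0.015,0],"twist":[0,0,0]},{"gripper":1,"dp":[0.395,0.015,0],"twist":[0,0,0]},{"gripper":1,"dp":[0.395,0.015,0],"twist":[0,0,0]},{"gripper":1,"dp":[0.395,0,0],"twist":[0,0,0]}]'
python3 -m creep '[{"gripper":1,"dp":[0,0,0.6],"twist":[0,0,0]},{"gripper":1,"dp":[0,0,0.6],"twist":[0,0,0]},{"gripper":1,"dp":[0,0,0.6],"twist":[0,0,0]},{"gripper":1,"dp":[0,0,0.6],"twist":[0,0,0]},{"gripper":1,"dp":[0,0,0.6],"twist":[0,0,0]}]'
python3 -m creep '[{"gripper":1,"dp":[0,0,0.3],"twist":[0,0,0]},{"gripper":1,"dp":[0,0,0.3],"twist":[0,0,0]},{"gripper":1,"dp":[0,0,0.03],"twist":[0,0,0]},{"gripper":0.6,"dp":[0,0,0],"twist":[0,0,0]},{"gripper":0.2,"dp":[0,0,0],"twist":[0,0,0]}]' 50
python3 -m creep '[{"gripper":0,"dp":[0,0,0],"twist":[0,0,0]},{"gripper":0,"dp":[0,0,0],"twist":[0,0,0]},{"gripper":0,"dp":[0,0,0],"twist":[0,0,0]},{"gripper":0,"dp":[0,0,0],"twist":[0,0,0]},{"gripper":0,"dp":[0,0,0],"twist":[0,0,0]}]' 50
```

```text
clock: 27.52
ee_pos: [0.4765, 0.1106, 0.2421]
tool_rot: [0.414, 0.91, 0.0, 0.0]
force: [-0.4, 0.4, 0.6]
gripper_width: 0.0854
grasp_force: 0.0
clock: 28.15
ee_pos: [0.477, 0.1101, 0.1214]
tool_rot: [0.414, 0.91, 0.0, 0.0]
force: [-0.7, -1.0, -0.5]
gripper_width: 0.0853
grasp_force: 0.0
clock: 28.78
ee_pos: [0.4779, 0.1096, 0.0977]
tool_rot: [0.414, 0.91, 0.0, 0.001]
force: [0.1, -0.6, -1.3]
gripper_width: 0.0567
grasp_force: 53.2
clock: 29.4
ee_pos: [0.4779, 0.1096, 0.0977]
tool_rot: [0.414, 0.91, 0.0, 0.001]
force: [-0.6, -0.6, 7.1]
gripper_width: 0.0567
grasp_force: 54.2
```

```bash
python3 -m creep '[{"gripper":0,"dp":[0,0,-0.1],"twist":[0,0,0]},{"gripper":0,"dp":[0,0,-0.3],"twist":[0,0,0]},{"gripper":0,"dp":[0,0,-0.6],"twist":[0,0,0]},{"gripper":0,"dp":[0,0,-0.6],"twist":[0,0,0]},{"gripper":0,"dp":[0,0,-0.5],"twist":[0,0,0]}]' 50
python3 -m creep '[{"gripper":0,"dp":[0.73,0.49,0],"twist":[0,0,0]},{"gripper":0,"dp":[0.73,0.49,0],"twist":[0,0,0]},{"gripper":0,"dp":[0.73,0.49,0],"twist":[0,0,0]},{"gripper":0,"dp":[0.73,0.49,0],"twist":[0,0,0]},{"gripper":0,"dp":[0.73,0.49,0],"twist":[0,0,0]}]' 50
python3 -m creep '[{"gripper":0,"dp":[0,0,0.5],"twist":[0,0,0]},{"gripper":0,"dp":[0,0,0.5],"twist":[0,0,0]},{"gripper":0,"dp":[0,0,0.5],"twist":[0,0,0]},{"gripper":0,"dp":[0,0,0.36],"twist":[0,0,0]},{"gripper":0,"dp":[0,0,0],"twist":[0,0,0]}]' 50
python3 - <<'E'
from h import *
p=robot.get_state()['ee_pos'];print(p)
o=[]
for n,(x0,y0) in dict(scene=(370,150),top=(80,170)).items():
    f=robot.grab_frame(n);b=cv2.resize(f['color'],None,fx=4,fy=4,interpolation=cv2.INTER_CUBIC)
    c=proj(f,[[.4558,.2841,.053]])[0];cv2.circle(b,tuple(map(int,c*4+1.5)),3,(0,255,0),-1)
    o.append(b[y0*4:y0*4+560,x0*4:x0*4+400])
cv2.imwrite('pics/d1.png',cv2.convertScaleAbs(np.hstack(o),alpha=1.8))
E
```

```text
clock: 30.02
ee_pos: [0.4774, 0.1096, 0.1824]
tool_rot: [0.414, 0.91, 0.0, 0.0]
force: [0.4, 0.1, -2.4]
gripper_width: 0.0565
grasp_force: 53.7
clock: 30.65
ee_pos: [0.4548, 0.2851, 0.1816]
tool_rot: [0.414, 0.91, 0.0, 0.0]
force: [0.5, -0.3, -1.4]
gripper_width: 0.057
grasp_force: 53.8
clock: 31.28
ee_pos: [0.4545, 0.2836, 0.1058]
tool_rot: [0.414, 0.91, -0.001, -0.001]
force: [1.0, -0.5, -2.0]
gripper_width: 0.0569
grasp_force: 53.7
[0.45451179 0.28359803 0.10581616]
```

View pics/d1.png

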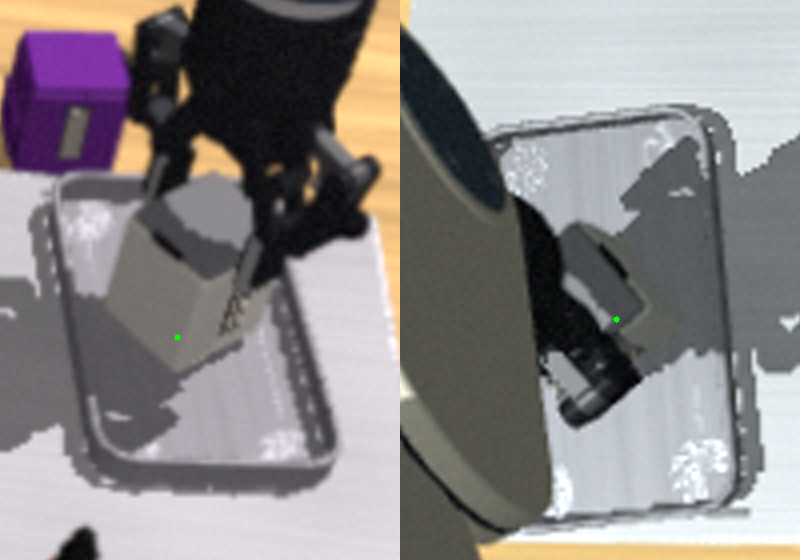

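The box is upright over the tray's middle, with the green mark beneath it, and it's clear of the walls. I'll set it down.

```bash
python3 -m creep '[{"gripper":0,"dp":[0,0,0.05],"twist":[0,0,0]},{"gripper":0,"dp":[0,0,0.05],"twist":[0,0,0]},{"gripper":0,"dp":[0,0,0.04],"twist":[0,0,0]},{"gripper":0,"dp":[0,0,0],"twist":[0,0,0]},{"gripper":0,"dp":[0,0,0],"twist":[0,0,0]}]' 50
python3 -m creep '[{"gripper":0,"dp":[0,0,0.03],"twist":[0,0,0]},{"gripper":0,"dp":[0,0,0.02],"twist":[0,0,0]},{"gripper":0,"dp":[0,0,0.01],"twist":[0,0,0]},{"gripper":0,"dp":[0,0,0],"twist":[0,0,0]},{"gripper":0,"dp":[0,0,0],"twist":[0,0,0]}]' 50
```

```text
clock: 32.0
ee_pos: [0.4551, 0.284, 0.1008]
tool_rot: [0.414, 0.91, 0.0, 0.0]
force: [0.2, 0.1, -1.9]
gripper_width: 0.0572
grasp_force: 53.7
clock: 32.62
ee_pos: [0.4551, 0.284, 0.0984]
tool_rot: [0.414, 0.91, 0.0, -0.0]
force: [0.6, 0.9, -1.8]
gripper_width: 0.0569
grasp_force: 53.7
```

```bash
python3 -m creep '[{"gripper":0,"dp":[0,0,0.02],"twist":[0,0,0]},{"gripper":0,"dp":[0,0,0.02],"twist":[0,0,0]},{"gripper":0,"dp":[0,0,0],"twist":[0,0,0]},{"gripper":0,"dp":[0,0,0],"twist":[0,0,0]},{"gripper":0,"dp":[0,0,0],"twist":[0,0,0]}]' 50
python3 -m creep '[{"gripper":1,"dp":[0,0,0],"twist":[0,0,0]},{"gripper":1,"dp":[0,0,0],"twist":[0,0,0]},{"gripper":1,"dp":[0,0,0],"twist":[0,0,0]},{"gripper":1,"dp":[0,0,0],"twist":[0,0,0]},{"gripper":1,"dp":[0,0,-0.2],"twist":[0,0,0]}]'
python3 -m creep '[{"gripper":1,"dp":[0,0,-0.5],"twist":[0,0,0]},{"gripper":1,"dp":[0,0,-0.6],"twist":[0,0,0]},{"gripper":1,"dp":[0,0,-0.6],"twist":[0,0,0]},{"gripper":1,"dp":[0,0,-0.6],"twist":[0,0,0]},{"gripper":1,"dp":[0,0,-0.6],"twist":[0,0,0]}]'
python3 - <<'E'
from h import *
f=robot.grab_frame('top');b=f['color']
q=proj(f,[[.468,-.110,.127],[.4652,-.2851,.053]]);print(q)
b=b.copy()
for c in q: cv2.circle(b,tuple(map(int,np.round(c))),1,(0,0,255),-1)
cv2.imwrite('pics/t4.png',cv2.convertScaleAbs(cv2.resize(b[180:310,280:470],None,fx=4,fy=4,interpolation=cv2.INTER_CUBIC),alpha=1.5))
E
```

```text
clock: 33.25
ee_pos: [0.4552, 0.2841, 0.0977]
tool_rot: [0.414, 0.91, 0.0, 0.0]
force: [-2.2, -1.4, 8.5]
gripper_width: 0.0565
grasp_force: 54.9
clock: 33.88
ee_pos: [0.4547, 0.2837, 0.1046]
tool_rot: [0.414, 0.91, -0.001, -0.0]
force: [0.4, 0.1, -0.5]
gripper_width: 0.0855
grasp_force: 0.0
clock: 34.5
ee_pos: [0.4551, 0.2839, 0.2222]
tool_rot: [0.414, 0.91, 0.0, 0.0]
force: [0.2, -0.8, -0.3]
gripper_width: 0.0851
grasp_force: 0.0
[[332.92991318 239.14653006]
 [412.83864136 243.58877127]]
```

View pics/t4.png

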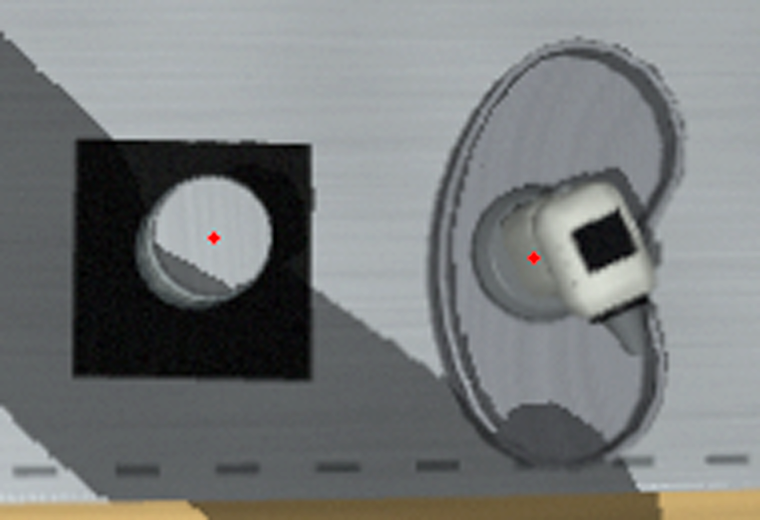

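The jar's cap is at (212,235) and the thermometer's foot is about (543,253). Both are where intended, with the foot within 5 mm of the dish's middle. Now the jar goes to the round dish.

```bash
for i in 1 2 3; do python3 -m creep '[{"gripper":1,"dp":[-0.511,-0.413,0],"twist":[0,0,0]},{"gripper":1,"dp":[-0.511,-0.413,0],"twist":[0,0,0]},{"gripper":1,"dp":[-0.511,-0.413,0],"twist":[0,0,0]},{"gripper":1,"dp":[-0.511,-0.413,0],"twist":[0,0,0]},{"gripper":1,"dp":[-0.511,-0.413,0],"twist":[0,0,0]}]'; done
python3 -m creep '[{"gripper":1,"dp":[0,0,0.5],"twist":[0,0,0]},{"gripper":1,"dp":[0,0,0.5],"twist":[0,0,0]},{"gripper":1,"dp":[0,0,0.5],"twist":[0,0,0]},{"gripper":1,"dp":[0,0,0.5],"twist":[0,0,0]},{"gripper":1,"dp":[0,0,0.5],"twist":[0,0,0]}]'
python3 -m creep '[{"gripper":1,"dp":[0,0,0.3],"twist":[0,0,0]},{"gripper":1,"dp":[0,0,0.27],"twist":[0,0,0]},{"gripper":1,"dp":[0,0,0],"twist":[0,0,0]},{"gripper":0.6,"dp":[0,0,0],"twist":[0,0,0]},{"gripper":0.2,"dp":[0,0,0],"twist":[0,0,0]}]' 60
python3 -m creep '[{"gripper":0,"dp":[0,0,0],"twist":[0,0,0]},{"gripper":0,"dp":[0,0,0],"twist":[0,0,0]},{"gripper":0,"dp":[0,0,0],"twist":[0,0,0]},{"gripper":0,"dp":[0,0,0],"twist":[0,0,0]},{"gripper":0,"dp":[0,0,0],"twist":[0,0,0]}]' 60
```

```text
clock: 35.17
ee_pos: [0.46, 0.1518, 0.2209]
tool_rot: [0.414, 0.91, 0.0, 0.0]
force: [0.3, 0.8, -0.4]
gripper_width: 0.0854
grasp_force: 0.0
clock: 35.8
ee_pos: [0.465, 0.0205, 0.2209]
tool_rot: [0.414, 0.91, 0.0, 0.0]
force: [0.8, 0.6, 0.7]
gripper_width: 0.0855
grasp_force: 0.0
clock: 36.42
ee_pos: [0.47, -0.1108, 0.2209]
tool_rot: [0.414, 0.91, 0.0, 0.0]
force: [0.4, -0.7, -0.6]
gripper_width: 0.0853
grasp_force: 0.0
clock: 37.05
ee_pos: [0.4702, -0.11, 0.1203]
tool_rot: [0.414, 0.91, 0.0, 0.0]
force: [-0.1, 0.2, -0.5]
gripper_width: 0.0855
grasp_force: 0.0
clock: 37.67
ee_pos: [0.4706, -0.1102, 0.0993]
tool_rot: [0.414, 0.91, 0.0, 0.001]
force: [-5.3, 1.2, 16.7]
gripper_width: 0.0555
grasp_force: 60.2
clock: 38.3
ee_pos: [0.4705, -0.1101, 0.0995]
tool_rot: [0.414, 0.91, 0.0, 0.001]
force: [-3.9, -0.2, 10.5]
gripper_width: 0.0549
grasp_force: 60.5
```

```bash
python3 -m creep '[{"gripper":0,"dp":[0,0,-0.1],"twist":[0,0,0]},{"gripper":0,"dp":[0,0,-0.2],"twist":[0,0,0]},{"gripper":0,"dp":[0,0,-0.4],"twist":[0,0,0]},{"gripper":0,"dp":[0,0,-0.5],"twist":[0,0,0]},{"gripper":0,"dp":[0,0,-0.4],"twist":[0,0,0]}]' 60
for i in 1 2; do python3 -m creep '[{"gripper":0,"dp":[0.384,0.366,0],"twist":[0,0,0]},{"gripper":0,"dp":[0.384,0.366,0],"twist":[0,0,0]},{"gripper":0,"dp":[0.384,0.366,0],"twist":[0,0,0]},{"gripper":0,"dp":[0.384,0.366,0],"twist":[0,0,0]},{"gripper":0,"dp":[0.384,0.366,0],"twist":[0,0,0]}]' 60; done
python3 -m creep '[{"gripper":0,"dp":[0,0,0.4],"twist":[0,0,0]},{"gripper":0,"dp":[0,0,0.4],"twist":[0,0,0]},{"gripper":0,"dp":[0,0,0.4],"twist":[0,0,0]},{"gripper":0,"dp":[0,0,0.15],"twist":[0,0,0]},{"gripper":0,"dp":[0,0,0],"twist":[0,0,0]}]' 60
python3 -m creep '[{"gripper":0,"dp":[0,0,0.04],"twist":[0,0,0]},{"gripper":0,"dp":[0,0,0.04],"twist":[0,0,0]},{"gripper":0,"dp":[0,0,0.03],"twist":[0,0,0]},{"gripper":0,"dp":[0,0,0],"twist":[0,0,0]},{"gripper":0,"dp":[0,0,0],"twist":[0,0,0]}]' 60
```

```text
clock: 38.92
ee_pos: [0.4705, -0.11, 0.1636]
tool_rot: [0.414, 0.91, 0.0, 0.001]
force: [-0.3, 0.4, -1.8]
gripper_width: 0.0553
grasp_force: 61.8
clock: 39.55
ee_pos: [0.4748, -0.0033, 0.1628]
tool_rot: [0.414, 0.91, 0.0, 0.0]
force: [-0.2, 0.4, -2.4]
gripper_width: 0.0547
grasp_force: 61.8
clock: 40.17
ee_pos: [0.4795, 0.1028, 0.1628]
tool_rot: [0.414, 0.91, 0.0, 0.0]
force: [0.9, -0.5, -2.7]
gripper_width: 0.0548
grasp_force: 61.8
clock: 40.8
ee_pos: [0.479, 0.1016, 0.1073]
tool_rot: [0.414, 0.91, -0.0, -0.001]
force: [-0.3, 1.4, -1.6]
gripper_width: 0.0545
grasp_force: 61.9
clock: 41.42
ee_pos: [0.4794, 0.1021, 0.1037]
tool_rot: [0.414, 0.91, 0.0, 0.0]
force: [0.3, 0.5, -2.0]
gripper_width: 0.0548
grasp_force: 61.9
```

```bash
python3 -m creep '[{"gripper":0,"dp":[0,0,0.03],"twist":[0,0,0]},{"gripper":0,"dp":[0,0,0.03],"twist":[0,0,0]},{"gripper":0,"dp":[0,0,0.02],"twist":[0,0,0]},{"gripper":0,"dp":[0,0,0],"twist":[0,0,0]},{"gripper":0,"dp":[0,0,0],"twist":[0,0,0]}]' 60
python3 -m creep '[{"gripper":0,"dp":[0,0,0.02],"twist":[0,0,0]},{"gripper":0,"dp":[0,0,0],"twist":[0,0,0]},{"gripper":0,"dp":[0,0,0],"twist":[0,0,0]},{"gripper":0,"dp":[0,0,0],"twist":[0,0,0]},{"gripper":0,"dp":[0,0,0],"twist":[0,0,0]}]' 60
```

```text
clock: 42.05
ee_pos: [0.4794, 0.1021, 0.1004]
tool_rot: [0.414, 0.91, 0.0, -0.0]
force: [0.2, -0.1, -2.1]
gripper_width: 0.0546
grasp_force: 61.9
clock: 42.68
ee_pos: [0.4794, 0.102, 0.0997]
tool_rot: [0.414, 0.91, 0.0, 0.0]
force: [0.5, -1.1, 0.2]
gripper_width: 0.0549
grasp_force: 62.3
```

Contact is starting. I'll press down another 0.8 mm, release, rise, and back away towards the robot for a final look.

```bash
python3 -m creep '[{"gripper":0,"dp":[0,0,0.02],"twist":[0,0,0]},{"gripper":0,"dp":[0,0,0],"twist":[0,0,0]},{"gripper":1,"dp":[0,0,0],"twist":[0,0,0]},{"gripper":1,"dp":[0,0,0],"twist":[0,0,0]},{"gripper":1,"dp":[0,0,0],"twist":[0,0,0]}]' 60
python3 -m creep '[{"gripper":1,"dp":[0,0,0],"twist":[0,0,0]},{"gripper":1,"dp":[0,0,-0.2],"twist":[0,0,0]},{"gripper":1,"dp":[0,0,-0.6],"twist":[0,0,0]},{"gripper":1,"dp":[0,0,-0.8],"twist":[0,0,0]},{"gripper":1,"dp":[0,0,-0.9],"twist":[0,0,0]}]'
for i in 1 2; do python3 -m creep '[{"gripper":1,"dp":[-0.35,-0.8,-0.2],"twist":[0,0,0]},{"gripper":1,"dp":[-0.35,-0.8,-0.2],"twist":[0,0,0]},{"gripper":1,"dp":[-0.35,-0.8,-0.2],"twist":[0,0,0]},{"gripper":1,"dp":[-0.35,-0.8,-0.2],"twist":[0,0,0]},{"gripper":1,"dp":[-0.35,-0.8,-0.2],"twist":[0,0,0]}]'; done
python3 - <<'E'
from h import *
f=robot.grab_frame('top');b=cv2.convertScaleAbs(f['color'],alpha=1.4)[120:320,70:560].copy()
c=cv2.resize(b,(784,320),interpolation=cv2.INTER_CUBIC);d=cv2.convertScaleAbs(robot.grab_frame('scene')['color'],alpha=1.4)[140:320,60:480]
cv2.imwrite('pics/z.png',np.vstack([c,cv2.resize(d,(784,280),interpolation=cv2.INTER_CUBIC)]))
E
```

```text
clock: 43.3
ee_pos: [0.4793, 0.102, 0.0987]
tool_rot: [0.414, 0.91, -0.0, -0.0]
force: [-0.5, 0.7, -0.7]
gripper_width: 0.0853
grasp_force: 0.0
clock: 43.92
ee_pos: [0.479, 0.102, 0.2]
tool_rot: [0.414, 0.91, -0.0, -0.0]
force: [1.3, 0.8, 0.2]
gripper_width: 0.0855
grasp_force: 0.0
clock: 44.55
ee_pos: [0.4043, -0.0568, 0.2396]
tool_rot: [0.414, 0.91, 0.0, 0.0]
force: [0.4, -0.2, -0.6]
gripper_width: 0.0858
grasp_force: 0.0
clock: 45.18
ee_pos: [0.3297, -0.2148, 0.2797]
tool_rot: [0.414, 0.91, -0.0, 0.0]
force: [-0.3, 0.7, 0.1]
gripper_width: 0.0854
grasp_force: 0.0
```

View pics/z.png

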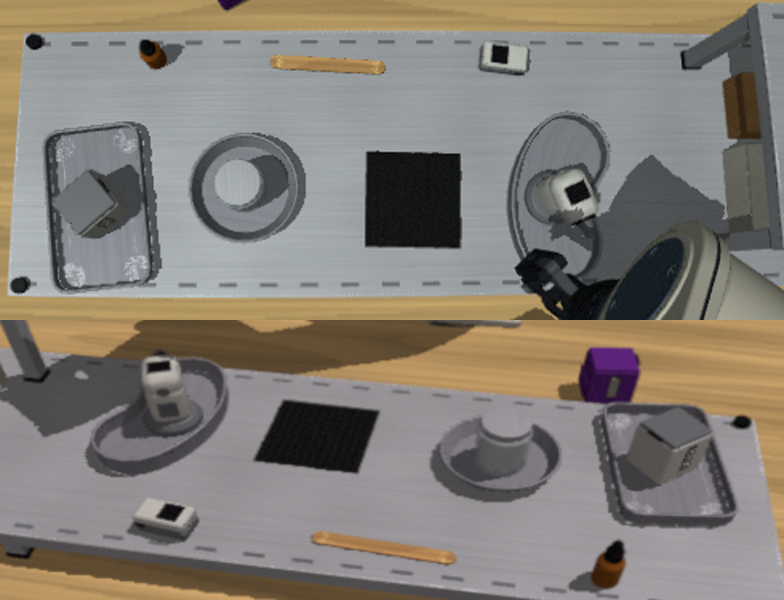

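All three things stand upright in their dishes: the box at (88,203), the jar at (238,185) and the thermometer at (560,195). The far-edge things have not moved, and the arm touches nothing. I'll hand it in.

```bash
python3 -c "
from station import robot
print(robot.sign_off())"
```

```text
the job is handed in; nothing more can be done
None
```

The job is handed in at about 45 s: the ear thermometer is in the kidney dish, the probe cover dispenser in the tray and the pill jar in the round dish; in the last pictures all three stood upright near the middle, and the spatula, dropper bottle and oximeter looked unmoved, though the hand-in returned no verdict.

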